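Load the fuller slide magazine into the slide labeller

TASK

Two closed slide magazines look alike: lift each one clear of the bench in turn to feel which is the heavier, and stand the lighter one back where it stood. Set the heavier one on the labeller's feeder deck and slide it in under the rails, nose first, until both latches click into the notches of its foot, then let go. The slides are glass: keep both magazines upright, set them down and push gently without ramming the stop, never put the lighter one into the feeder, and leave the other things on the bench alone.

Things in the scene. Friction and masses are not known exactly. Their poses are not given: they have to be found in the camera images.
- magazine_p_center (a point): closed slide magazine, opaque dark grey shell 84 (x) x 36 (y) mm, 110 tall, black lid; twin of the other. Point: its centre, 55 mm above its underside. Grasp the flat sides across y, 35 to 95 mm up. z up, +x to its nose (roughly away from the robot). 0.25 to 0.7 kg, twins differ by 0.2 kg or more: either may be heavier, felt only when lifted.
- magazine_p_nose (a point): middle of the nose end of that magazine's aluminium foot, at its underside, 50 mm ahead of the centre. Foot 100 (x) x 60 (y) x 8 mm thick under the shell, tapering over the last 20 mm to 44 mm wide at the nose, with a notch (14 long, 5 deep) in each side, 6 to 20 mm ahead of centre. Tail square. Steel lid clip at the tail, grey lid mark towards the nose.
- magazine_q_center (a point): closed slide magazine, opaque dark grey shell 84 (x) x 36 (y) mm, 110 tall, black lid; twin of the other. Point: its centre, 55 mm above its underside. Grasp the flat sides across y, 35 to 95 mm up. z up, +x to its nose (roughly away from the robot). 0.25 to 0.7 kg, twins differ by 0.2 kg or more: either may be heavier, felt only when lifted.
- magazine_q_nose (a point): middle of the nose end of that magazine's aluminium foot, at its underside, 50 mm ahead of the centre. Foot 100 (x) x 60 (y) x 8 mm thick under the shell, tapering over the last 20 mm to 44 mm wide at the nose, with a notch (14 long, 5 deep) in each side, 6 to 20 mm ahead of centre. Tail square. Steel lid clip at the tail, grey lid mark towards the nose.
- feeder_deck (a point): centre of the open flat deck in front of the feeder's rails, on its surface, 20 mm above the bench, deck 120 mm wide, reaching 65 mm to either side of this point along x; +x points along the rails into the slide labeller (white housing, blue top, 120 mm tall, fixed to the bench), z up. A magazine can be set down here, nose towards +x.
- feeder_mouth (a point): mouth of the two rails, mid-way, on the deck surface, 65 mm past the deck point along x, same axes. Rails run x = 0 to 155 mm: guide walls 64 mm apart (2 mm play each side of the foot), lips over the foot 11.5 to 15.5 mm above the deck with a 46 mm gap for the shell: no way in from above. Mouth flares to 88 mm over x = -27 to 0, 14 mm high. Housing front at x = 161 mm.
- feeder_home (a point): on the deck surface mid-way between the rails, 86 mm past the mouth, same axes: about where a home magazine's centre lies, but latches, shoe and end stop sit on one carriage clamped anywhere in a 24 mm slot, so the true spot is 74 to 98 mm past the mouth. Sliding in takes up to 15 N; past home are 3 mm of sprung travel, then a rigid stop. Push on the stop must stay under 25 N.
- shoe (a joint): sprung brass shoe that bears on the nose of a loaded magazine, in m: 0 = free, grows as it is pushed in (2.5 N at first, 5 N per 10 mm more), about 0.007 with the magazine latched home, about 0.011 when the shell's nose face meets the rigid stop.
- latch_left (a joint): sprung brass latch roller in the left guide wall (8 mm diameter, standing 5 mm out of the wall, 90 to 114 mm past the mouth), in m: 0 = sprung out, about 0.003 while the front 30 mm of the foot pass it; it springs back to 0 into the notch in the foot's side when the magazine is fully home.
- latch_right (a joint): the same in the right guide wall.
- coverslip_box: small white and clear coverslip box, 42 x 42 x 22 mm. Bystander, loose; to be left where it is. Origin: centre of its underside.
- dishes: stack of two culture dishes, 92 mm diameter, 30 mm tall. Bystander, loose; to be left where it is. Origin: centre of its underside.
- well_plate: six-well plate with lid, 86 x 128 x 21 mm. Bystander, loose; to be left where it is. Origin: centre of its underside.
- forceps: steel forceps lying flat, 125 mm long, 7 mm high. Bystander, loose; to be left where it is. Origin: centre of its underside.
- tip_box: pipette tip box, blue with clear lid, 86 x 122 x 70 mm. Bystander, loose; to be left where it is. Origin: centre of its underside.
- flask: flat culture flask with orange cap lying down, 115 x 70 x 28 mm. Bystander, loose; to be left where it is. Origin: centre of its underside.

How it is judged:
By the outcome, as a careful person would: the job done as asked, in the order asked, and still so for the second after the job is handed in, with the robot touching nothing.
It also fails if it takes over 72 s, if anything falls off the work surface, if the arm or the gripper's body presses on something with over 40 N, if the wrist force passes 120 N, or if a joint passes its speed limit or range.

ROBOT

A 7-joint arm with a two-finger parallel gripper is mounted at the origin on the work surface. World frame = base frame: x ahead of the robot, y to its left, z up, the work surface at z = 0. Lengths are in m, angles in rad, forces in N, time in s.
With the tool pointing down it reaches from about 0.425 to 0.95 m from the base axis. Payload 16.7 kg.
Tool frame: the origin (TCP) lies on the centre line of the jaws, within the pads' length; the fingertips stand 14 mm ahead of it and the grasp point (between the pads) lies 5 mm behind it; z points along the fingers, y is the line along which they close (so a half turn about z gives the same grasp; the last joint's range is limited). The gripper opens to 94 mm and grips with 3 to 60 N. Pads are 16 mm wide; open, the fingers measure 119 mm over their backs; the gripper's body (75 mm by 177 mm) begins 78 mm behind the grasp point.
Start: joints at [0.99, 0.426, 0.074, 1.606, -0.034, 1.111, -0.067], TCP at [0.282, -0.613, 0.219] pointing down, gripper open.
Joint ranges: [-2.85, 2.85], [-0.5, 2.14], [-1.23, 1.37], [0.21, 2.46], [-1.02, 4.16], [0.16, 2.05], [-2.73, 2.73]. Speed limits (rad/s): [1.89, 1.89, 2.39, 2.39, 3.01, 3.01, 3.01].

INTERFACE

Orientations are given as [roll, pitch, yaw] about the fixed x, y, z axes, in that order (R = Rz(yaw) Ry(pitch) Rx(roll)).
In Python, from workcell import observe, read_camera, job_done, boxes_of gives the robot as it stands.
- The arm moves only by the shell command python3 -m crank 'ROWS' [OPENING] [FORCE]. ROWS is JSON, a list of rows, each an object with "dp": the shift along the tool's x, y, z in m, a list of three; "turn": the turn about the tool's z in degrees. A call has 1 to 8 rows; each row shifts and turns the commanded pose from where the row before left it, along the tool's axes as they then stand; what a row does not reach is not made up. A row lasts 1/12 s, in which the tool goes at most 41.7 mm and 7.16 degrees, less where a joint would pass 70% of its speed; a pose out of reach is approached as far as the arm can. A call with a gripper value outside its range is refused whole. OPENING is the finger opening in m, from 0 to 0.094, set as the call begins (- or left out, the last holds). The fingers move at their own pace and stop on an object; FORCE is the grip in N (left out, the last holds). Time passes only in rows, so rows that do not move let the fingers close. It gives the time, the measured TCP pose, the force, the opening and the grip force at its end, in the units of the state.
- observe(): the state, without advancing time (a new reading comes with each control period).
- read_camera(name): name is "scene" or "top"; returns a dict with "img" (480x640x3 uint8, blue, green, red), "vertical_fov" (degrees; the focal length in pixels is half the picture's height over the tangent of half this angle, whatever the lens; pixels are square), "cx", "cy" (the principal point, pixels), "world_to_cam" (4x4, takes a point from world to camera coordinates). Camera axes: x right, y down, z forward; pixel columns grow to the right and rows downward; lengths in m; the calibration is good to about 2 mm. A picture is of the moment at which its call begins. There is no depth.
- job_done(): hands the job in; it is judged then, once.
Trained networks look in the newest picture that a camera, given by its name, has taken for a name from the list of things; names that differ only in an ending like _2 or _b are one class to them, and where a whole thing is asked for, a point or a joint stands for the part that bears it (a point fixed in the world has none). Each returns a list of dicts, best first, with "score" (0 to 1); they miss things now and then, are a little off and sometimes report something else, mostly with a low value. They report only what shows in the picture. A call takes as long as a camera call.
- boxes_of(label, camera): "at" ([x, y, z] in m, in world coordinates, good to about 4 mm: the middle of the surface that is visible of it).
The state is a dict: "clock": time; "joint_pos": joint angles; "joint_velocities": joint speeds; "joint_torque": joint torques, N m; "eef_pos": TCP position; "eef_rot": TCP orientation; "contact_force": force on the tool from outside, world axes, zero at the start; "ft_torque": the same for the moment, N m; "opening": finger opening in m; "grasp_force": force on a finger pad.
Only numpy, scipy, OpenCV 4.12 (cv2) and the standard library are available. Lean on these libraries where they do the work, as an engineer would, in place of code of your own. Each camera call takes 0.05 s, during which the arm holds its last target. There are 200 camera calls.

## Working session

There is one attempt and no reset: what is moved stays moved. The work goes in short steps, Python scripts to look and compute and a shell command to move; the robot and the scene stay as the last step left them, time stands still between calls to the robot, and variables do not carry over. Pictures are saved under pics/ and viewed, at most 10 in all, crops included, and the job is handed in when it is done.

```bash
mkdir -p pics; ls; python3 - <<'E'
from workcell import observe, read_camera, boxes_of
import cv2
for c in ["top","scene"]:
    d=read_camera(c); cv2.imwrite(f"pics/{c}0.png",d["img"])
    print(c,d["vertical_fov"],d["cx"],d["cy"],d["world_to_cam"])
    for l in ["magazine_p_center","magazine_p_nose","feeder_deck","feeder_mouth","feeder_home","shoe","latch_left"]:
        print(c,l,[(b["score"],b["at"]) for b in boxes_of(l,c)][:3])
s=observe(); print(s)
E
```

```text
pics
top 57.35756376265037 321.36448579529116 237.08671616671342 [[-0.01545075 -0.99978787  0.01361943 -0.00430222]
 [-0.99205382  0.01362743 -0.125074    0.53723643]
 [ 0.12486187 -0.0154437  -0.99205393  1.01849928]
 [ 0.          0.          0.          1.        ]]
top magazine_p_center [(0.41, [0.4885, -0.3189, 0.0964]), (0.36, [0.7389, 0.1447, 0.1226])]
top magazine_p_nose [(0.81, [0.4868, -0.3151, 0.092])]
top feeder_deck [(0.53, [0.5386, -0.0644, 0.1084])]
top feeder_mouth [(0.97, [0.7384, 0.1475, 0.1215])]
top feeder_home [(0.91, [0.7349, 0.1475, 0.1199]), (0.23, [0.6983, -0.2348, 0.0294])]
top shoe []
top latch_left []
scene 42.959738320688004 324.23259977349574 252.60211151128507 [[-0.19831146  0.97987511  0.02274488  0.11007424]
 [ 0.57616823  0.13531756 -0.80605169 -0.26520051]
 [-0.79290777 -0.14674441 -0.59140793  1.85822636]
 [ 0.          0.          0.          1.        ]]
scene magazine_p_center [(0.83, [0.5139, -0.3179, 0.0602])]
scene magazine_p_nose [(0.86, [0.5116, -0.3165, 0.0644])]
scene feeder_deck [(0.93, [0.845, 0.1453, 0.1148])]
scene feeder_mouth [(0.97
[... 229 characters left out ...]
 0.4261113 ,  0.07388893,  1.60598563, -0.03410931,
        1.11079166, -0.06708731]), 'joint_velocities': array([-1.25618847e-03,  9.20444949e-04, -9.79265543e-04, -1.04975544e-03,
       -1.02741997e-03,  2.39601749e-03, -3.69232344e-05]), 'joint_torque': array([-9.96727576e-04, -9.35434556e+01,  3.66197728e+00, -4.54544306e+01,
       -4.90299321e-02,  1.27448095e-02, -1.52380500e-05]), 'eef_pos': array([ 0.28246042, -0.61302911,  0.21946526]), 'eef_rot': array([-3.14155210e+00, -4.16206335e-05,  4.31740276e-01]), 'contact_force': array([-0.19863992,  0.62936804, -0.50376096]), 'ft_torque': array([-0.04813344, -0.0422937 , -0.04675783]), 'grasp_force': 0.0, 'opening': 0.09449032880892647}
```

View pics/top0.png

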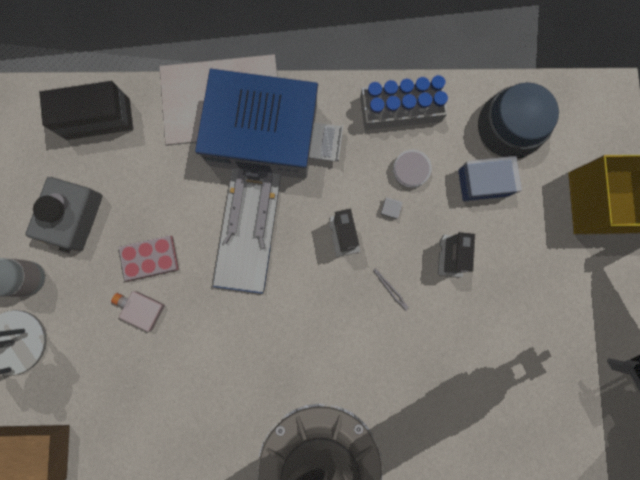

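View pics/scene0.png

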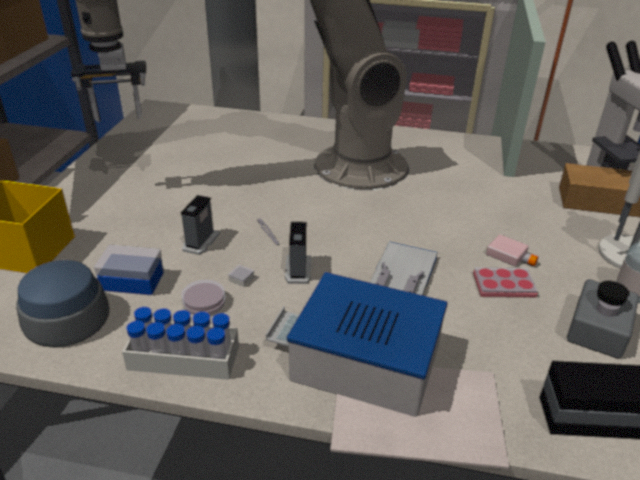

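Top view: the magazines' lids are at about (345,230) and (458,253), with grey marks at their far ends. The feeder deck's front edge runs (213,287)–(265,292), and the rails go up to the housing at about (255,175). I'll zoom in for precise corners.

```bash
python3 - <<'E'
import cv2,numpy as np
im=cv2.imread("pics/top0.png")
def z(x,y,w,h,f):
    c=cv2.resize(im[y:y+h,x:x+w],None,fx=f,fy=f,interpolation=cv2.INTER_CUBIC)
    c=cv2.convertScaleAbs(c,alpha=1.4,beta=10)
    for i in range(0,w,10):
        cv2.line(c,(i*f,0),(i*f,6),(0,0,255),1); 
        if i%20==0: cv2.putText(c,str(x+i),(i*f,18),0,.35,(0,0,255),1)
    for i in range(0,h,10):
        cv2.line(c,(0,i*f),(6,i*f),(0,0,255),1)
        if i%20==0: cv2.putText(c,str(y+i),(8,i*f+4),0,.35,(0,0,255),1)
    return c
a=z(205,160,85,140,4)          #340x560
b=z(322,200,45,60,5); c=z(430,225,55,60,5) #225x300,275x300
out=np.zeros((600,640,3),np.uint8)
out[:560,:340]=a; out[:300,350:575]=b; out[300:600,350:625]=c
cv2.imwrite("pics/zoom.png",out)
E
```

```text
(no output)
```

View pics/zoom.png

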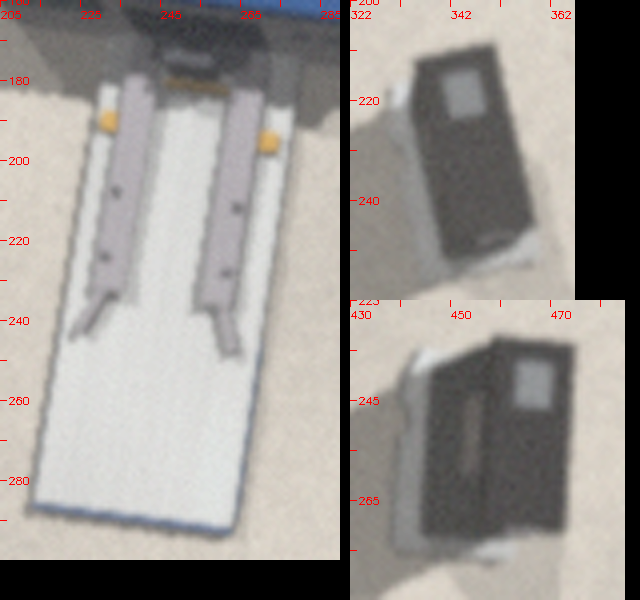

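Zoom: the lid corners, deck corners, flare tips and lip edges are readable. I'll deproject them at their known heights.

```bash
cat > h.py <<'E'
import numpy as np
from workcell import read_camera
from scipy.optimize import least_squares
def cam(c):
    d=read_camera(c); f=240/np.tan(np.radians(d["vertical_fov"]/2)); M=np.array(d["world_to_cam"])
    return d["img"],f,d["cx"],d["cy"],M
def deproj(C,p,z):
    _,f,cx,cy,M=C; R=M[:3,:3]; o=-R.T@M[:3,3]; d=R.T@np.array([(p[0]-cx)/f,(p[1]-cy)/f,1]); return (o+d*(z-o[2])/d[2])
def proj(C,P):
    _,f,cx,cy,M=C; q=np.atleast_2d(P)@M[:3,:3].T+M[:3,3]; return np.c_[cx+f*q[:,0]/q[:,2],cy+f*q[:,1]/q[:,2]]
def place(p,L):
    L=np.atleast_2d(L).astype(float); c,s=np.cos(p[2]),np.sin(p[2])
    return np.c_[p[0]+c*L[:,0]-s*L[:,1],p[1]+s*L[:,0]+c*L[:,1],L[:,2]]
def fit(C,L,px,x0):
    r=least_squares(lambda p:(proj(C,place(p,L))-px).ravel(),x0); return r.x,np.round(r.fun.reshape(-1,2),1).tolist()
E
python3 - <<'E'
from h import *
import cv2
C=cam("top"); S=cam("scene")
lid=np.array([[42,18,110],[42,-18,110],[-42,-18,110],[-42,18,110]])/1e3
A,ra=fit(C,lid,[[334.6,212],[351,209],[359.2,246],[340.6,253]],[.5,-.05,0])
B,rb=fit(C,lid,[[458.6,232.6],[474.8,234.4],[473,271.4],[456.6,272]],[.5,-.3,0])
print(A,ra);print(B,rb)
# feeder, origin at mouth
F=np.array([[-130,60,20],[-130,-60,20],[-27,44,34],[-27,-44,34]])/1e3
Fp,rf=fit(C,F,[[213.5,285.8],[263.5,291.8],[223,244.5],[263,248.5]],[.55,.12,0]);print(Fp,rf)
for a,b in [((243.75,181.25),(235,235)),((263,182.5),(255,236.3))]:
    u=deproj(C,a,.0355);v=deproj(C,b,.0355);d=u-v;print(u,v,np.arctan2(d[1],d[0]))
for a,b in [((230.75,181.25),(213.5,285.8)),((278.2,187),(263.5,291.8))]:
    u=deproj(C,a,.02);v=deproj(C,b,.02);d=u-v;print(u,v,np.arctan2(d[1],d[0]))
foot=np.array([[50,22,0],[50,-22,0],[30,-30,0],[-50,-30,0],[-50,30,0],[30,30,0]])/1e3
ft=foot+[0,0,.008]
deck=np.array([[-130,60,20],[-130,-60,20],[155,-60,20],[155,60,20]])/1e3
lip=[np.array([[0,s*23,35.5],[155,s*23,35.5]])/1e3 for s in(1,-1)]
fl=[np.array([[-27,s*44,34],[0,s*32,34]])/1e3 for s in (1,-1)]
out=[]
for K,(crops) in ((C,[(200,155,90,150,4),(320,195,170,95,2)]),(S,[(360,230,90,75,4),(175,190,140,100,3)])):
  for (x,y,w,h,f) in crops:
    im=cv2.resize(K[0][y:y+h,x:x+w],None,fx=f,fy=f,interpolation=cv2.INTER_CUBIC); im=cv2.convertScaleAbs(im,alpha=1.4,beta=10)
    def dl(p,L,c,cl=True): cv2.polylines(im,[np.int32(((proj(K,place(p,L))-[x,y]+.5)*f)*8)],cl,c,1,cv2.LINE_AA,3)
    for p in(A,B): dl(p,lid,(0,255,0)); dl(p,ft,(0,0,255)); 
    dl(Fp,deck,(255,0,255))
    for l in lip+fl: dl(Fp,l,(255,128,0),False)
    out.append(im)
o=np.zeros((600,780,3),np.uint8)
o[:600,:360]=out[0]; o[:190,365:705]=out[1]; 
o[195:195+300,365:725]=out[2]
cv2.imwrite("pics/ov.png",o); cv2.imwrite("pics/ov2.png",out[3])
E
```

```text
[ 0.54285957 -0.06687484  0.17455375] [[0.2, 1.2], [-0.5, 1.2], [-1.2, 0.8], [1.5, -3.1]]
[ 0.48856984 -0.3314471  -0.09716986] [[-0.1, 0.6], [-0.3, 0.1], [0.1, 0.6], [0.3, -1.3]]
[ 0.54496017  0.17157662 -0.12423295] [[-0.1, 0.7], [-0.1, 0.2], [1.8, -0.5], [-1.6, -0.5]]
[0.67607684 0.17416927 0.0355    ] [0.54475657 0.19415343 0.0355    ] -0.1510201602872659
[0.67241055 0.1275246  0.0355    ] [0.54097092 0.14645637 0.0355    ] -0.1430501468107269
[0.68047922 0.20863224 0.02      ] [0.42513295 0.24707842 0.02      ] -0.14944235284656815
[0.66458351 0.0919928  0.02      ] [0.40907071 0.1278592  0.02      ] -0.13945905970884004
```

View pics/ov.png

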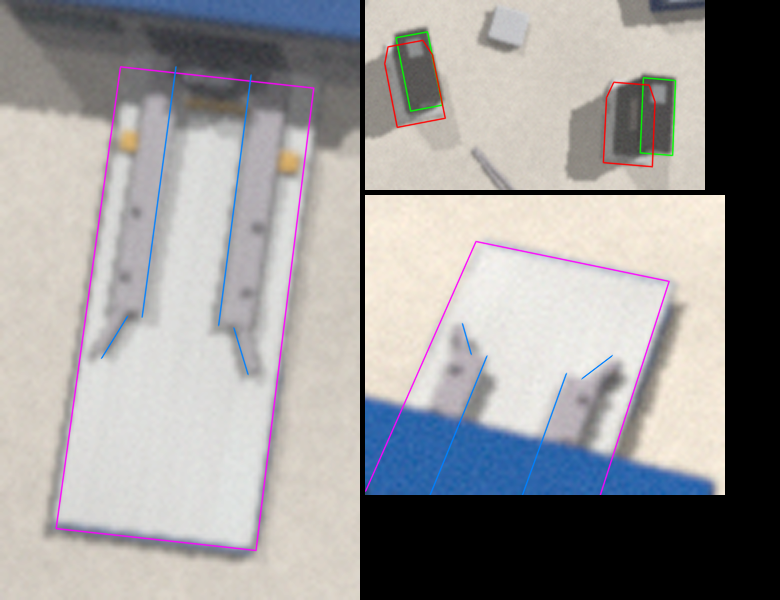

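View pics/ov2.png

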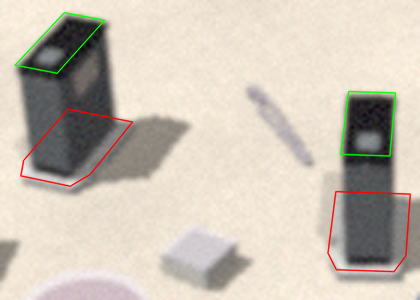

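The fits match closely in both cameras. I'll refine them: drop A's bad corner, and use the rail lips for the feeder yaw.

```bash
python3 - <<'E'
from h import *
C=cam("top"); S=cam("scene")
lid=np.array([[42,18,110],[42,-18,110],[-42,-18,110],[-42,18,110]])/1e3
def jf(Ls,pt,ps,x0):
    def r(p): return np.r_[(proj(C,place(p,Ls[0]))-pt).ravel(),(proj(S,place(p,Ls[1]))-ps).ravel()]
    q=least_squares(r,x0,loss='soft_l1'); return q.x,np.round(r(q.x),1)
# scene px from ov2 crop readings: order nose+y(image right),nose-y,tail-y,tail+y
g=lambda l:[[175+u/3,190+v/3] for u,v in l]
A=jf((lid[:3],lid),[[334.6,212],[351,209],[359.2,246]],g([(391,157),(343,155),(349,95),(395,97)]),[.54,-.06,.1])
B=jf((lid,lid),[[458.6,232.6],[474.8,234.4],[473,271.4],[456.6,272]],g([(59,73),(16,65),(65,13),(104,21)]),[.49,-.33,-.1])
print(A);print(B)
F=np.array([[-130,60,20],[-130,-60,20],[155,23,35.5],[0,23,35.5],[155,-23,35.5],[0,-23,35.5]])/1e3
print(jf((F,F[:2]),[[213.5,285.8],[263.5,291.8],[243.75,176.5],[235,235],[263,179],[255,236.3]],[[360+(668-365)/4,230+(281-195)/4],[360+(477-365)/4,230+(242-195)/4]][::1],[.545,.17,-.14]))
E
```

```text
(array([ 0.54565654, -0.06550359,  0.17609966]), array([-0.5, -0. , -1.1, -0. , -1.8, -0.4, -0.6, -0.2, -1.1, -0.1, -0.5,
       -1.1, -0.2, -1.3]))
(array([ 0.48902303, -0.33031967, -0.09357732]), array([-0.7,  0.4, -0.9, -0.1, -0.4,  0.4, -0.2, -1.5, -0.8, -0.4, -0.5,
       -0.4, -0.6, -0.6, -0.1, -0.7]))
(array([ 0.5433725 ,  0.17100182, -0.13309006]), array([-0.3,  1.1, -0.4,  1.1,  0.5, -4.9,  0.2, -0.7, -0. , -5.1, -0.7,
        0.3, -0.1, -0.7, -0.5, -1.2]))
```

```bash
python3 -m crank '[{"dp":[0.022,-0.012,0]},{"dp":[0.022,-0.012,0]},{"dp":[0.022,-0.012,0]},{"dp":[0.022,-0.012,0]},{"dp":[0.022,-0.012,0]},{"dp":[0.022,-0.012,0]},{"dp":[0.022,-0.012,0]}]' 0.075
python3 -m crank '[{"dp":[0.022,-0.012,0]},{"dp":[0.022,-0.012,0]},{"dp":[0.022,-0.012,0]},{"dp":[0.022,-0.012,0]},{"dp":[0.022,-0.012,0]},{"dp":[0.022,-0.012,0]},{"dp":[0.022,-0.012,0]}]'
python3 -m crank '[{"turn":5},{"turn":5},{"turn":5},{"turn":5},{"turn":5},{"turn":5},{"turn":0},{"turn":0}]'
```

```text
invalid input
invalid input
invalid input
```

```bash
python3 -m crank '[{"dp":[0.022,-0.012,0],"turn":0},{"dp":[0.022,-0.012,0],"turn":0},{"dp":[0.022,-0.012,0],"turn":0},{"dp":[0.022,-0.012,0],"turn":0},{"dp":[0.022,-0.012,0],"turn":0},{"dp":[0.022,-0.012,0],"turn":0},{"dp":[0.022,-0.012,0],"turn":0}]' 0.075
python3 -m crank '[{"dp":[0.022,-0.012,0],"turn":0},{"dp":[0.022,-0.012,0],"turn":0},{"dp":[0.022,-0.012,0],"turn":0},{"dp":[0.022,-0.012,0],"turn":0},{"dp":[0.022,-0.012,0],"turn":0},{"dp":[0.022,-0.012,0],"turn":0},{"dp":[0.022,-0.012,0],"turn":0}]'
python3 -m crank '[{"dp":[0,0,0],"turn":5},{"dp":[0,0,0],"turn":5},{"dp":[0,0,0],"turn":5},{"dp":[0,0,0],"turn":5},{"dp":[0,0,0],"turn":5},{"dp":[0,0,0],"turn":5},{"dp":[0,0,0],"turn":0},{"dp":[0,0,0],"turn":0}]'
```

```text
clock: 1.58
eef_pos: [0.3878, -0.4713, 0.2196]
eef_rot: [3.141, -0.0, 0.432]
contact_force: [0.7, -0.0, -0.4]
opening: 0.0747
grasp_force: 0.0
clock: 2.17
eef_pos: [0.4925, -0.3305, 0.2196]
eef_rot: [3.141, -0.0, 0.432]
contact_force: [-0.1, -0.6, 0.2]
opening: 0.0751
grasp_force: 0.0
clock: 2.83
eef_pos: [0.492, -0.3315, 0.2195]
eef_rot: [3.142, -0.0, -0.089]
contact_force: [0.3, 0.7, -1.3]
opening: 0.0746
grasp_force: 0.0
```

```bash
python3 -m crank '[{"dp":[-0.003,0,0.02],"turn":0},{"dp":[0,0,0.02],"turn":0},{"dp":[0,0,0.02],"turn":0},{"dp":[0,0,0.02],"turn":0},{"dp":[0,0,0.02],"turn":0},{"dp":[0,0,0.02],"turn":0},{"dp":[0,0,0.02],"turn":0},{"dp":[0,0,0.02],"turn":0}]'
python3 -m crank '[{"dp":[0,0,0],"turn":0},{"dp":[0,0,0],"turn":0},{"dp":[0,0,0],"turn":0},{"dp":[0,0,0],"turn":0},{"dp":[0,0,0],"turn":0},{"dp":[0,0,0],"turn":0}]' 0.03 25
python3 - <<'E'
from workcell import *
import cv2
d=read_camera("top")["img"][190:310,400:520]; s=read_camera("scene")["img"][170:270,150:270]
o=cv2.hconcat([cv2.resize(d,(400,400)),cv2.resize(s,(400,400))]); cv2.imwrite("pics/gB.png",o)
E
```

```text
clock: 3.5
eef_pos: [0.4889, -0.3313, 0.0586]
eef_rot: [-3.141, -0.0, -0.088]
contact_force: [-0.2, 0.7, -0.3]
opening: 0.0748
grasp_force: 0.0
clock: 4.0
eef_pos: [0.4894, -0.3314, 0.0604]
eef_rot: [3.141, -0.001, -0.092]
contact_force: [0.4, 2.6, 1.4]
opening: 0.0385
grasp_force: 1.4
```

View pics/gB.png

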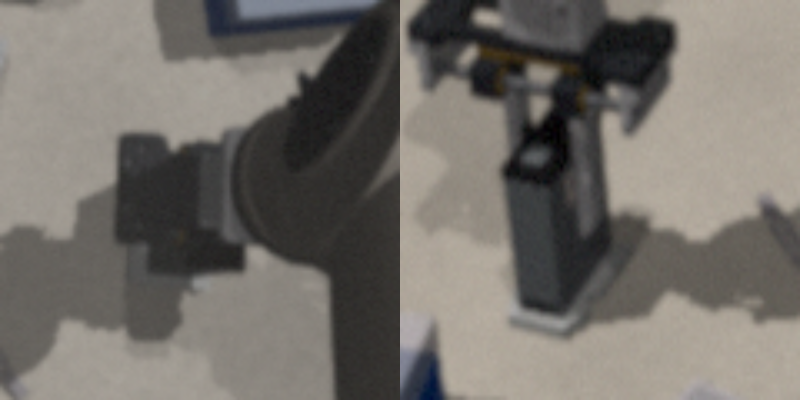

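The fingers straddle the magazine at mid-shell and have just made contact. I'll finish the grip, lift and weigh.

```bash
python3 -m crank '[{"dp":[0,0,0],"turn":0},{"dp":[0,0,0],"turn":0},{"dp":[0,0,0],"turn":0}]'
python3 -m crank '[{"dp":[0,0,-0.005],"turn":0},{"dp":[0,0,-0.01],"turn":0},{"dp":[0,0,-0.01],"turn":0},{"dp":[0,0,-0.01],"turn":0},{"dp":[0,0,-0.005],"turn":0},{"dp":[0,0,0],"turn":0},{"dp":[0,0,0],"turn":0},{"dp":[0,0,0],"turn":0}]'
for i in 1 2 3 4 5 6; do python3 -m crank '[{"dp":[0,0,0],"turn":0}]' | grep -E "contact|eef_pos|grasp"; done
```

```text
clock: 4.35
eef_pos: [0.4894, -0.3313, 0.0604]
eef_rot: [3.141, -0.001, -0.092]
contact_force: [-1.3, 2.9, 8.7]
opening: 0.038
grasp_force: 24.9
clock: 5.02
eef_pos: [0.4887, -0.3311, 0.0992]
eef_rot: [-3.141, 0.0, -0.092]
contact_force: [-0.5, -0.2, -6.9]
opening: 0.0374
grasp_force: 24.9
eef_pos: [0.4886, -0.3311, 0.099]
contact_force: [0.3, -0.8, -6.6]
grasp_force: 24.9
eef_pos: [0.4887, -0.3311, 0.099]
contact_force: [0.8, 0.2, -7.1]
grasp_force: 24.9
eef_pos: [0.4887, -0.3312, 0.0991]
contact_force: [0.6, -0.3, -7.0]
grasp_force: 24.9
eef_pos: [0.4888, -0.3312, 0.0992]
contact_force: [-0.7, 0.5, -7.5]
grasp_force: 24.9
eef_pos: [0.4888, -0.3312, 0.0993]
contact_force: [-0.3, 0.8, -6.6]
grasp_force: 24.9
eef_pos: [0.4889, -0.3313, 0.0994]
contact_force: [0.3, -0.6, -6.1]
grasp_force: 24.9
```

B weighs about 7 N (0.7 kg). Set it back gently, then weigh the other.

```bash
python3 -m crank '[{"dp":[0,0,0.005],"turn":0},{"dp":[0,0,0.01],"turn":0},{"dp":[0,0,0.01],"turn":0},{"dp":[0,0,0.006],"turn":0},{"dp":[0,0,0.003],"turn":0},{"dp":[0,0,0.002],"turn":0},{"dp":[0,0,0.001],"turn":0},{"dp":[0,0,0.001],"turn":0}]'
python3 -m crank '[{"dp":[0,0,0.001],"turn":0},{"dp":[0,0,0],"turn":0},{"dp":[0,0,0],"turn":0}]'
```

```text
clock: 6.18
eef_pos: [0.489, -0.3314, 0.0615]
eef_rot: [3.142, -0.0, -0.092]
contact_force: [0.5, -0.4, -6.0]
opening: 0.0377
grasp_force: 24.9
clock: 6.43
eef_pos: [0.489, -0.3314, 0.0607]
eef_rot: [3.141, -0.0, -0.092]
contact_force: [-0.1, -0.0, -6.7]
opening: 0.0376
grasp_force: 24.9
```

```bash
python3 -m crank '[{"dp":[0,0,0.0005],"turn":0},{"dp":[0,0,0],"turn":0}]'
python3 -m crank '[{"dp":[0,0,0.0005],"turn":0},{"dp":[0,0,0],"turn":0}]'
```

```text
clock: 6.6
eef_pos: [0.4891, -0.3313, 0.0605]
eef_rot: [3.141, -0.0, -0.092]
contact_force: [-1.8, 2.0, 1.9]
opening: 0.0376
grasp_force: 24.9
clock: 6.77
eef_pos: [0.4891, -0.3313, 0.0604]
eef_rot: [3.142, -0.001, -0.092]
contact_force: [-6.3, 3.0, 11.1]
opening: 0.0378
grasp_force: 24.9
```

```bash
python3 -m crank '[{"dp":[0,0,0],"turn":0},{"dp":[0,0,0],"turn":0},{"dp":[0,0,0],"turn":0},{"dp":[0,0,0],"turn":0},{"dp":[0,0,0],"turn":0},{"dp":[0,0,0],"turn":0}]' 0.075
python3 -m crank '[{"dp":[0,0,-0.01],"turn":0},{"dp":[0,0,-0.02],"turn":0},{"dp":[0,0,-0.02],"turn":0},{"dp":[0,0,-0.02],"turn":0},{"dp":[0,0,-0.03],"turn":0},{"dp":[0,0,-0.03],"turn":0},{"dp":[0,0,-0.03],"turn":0},{"dp":[0,0,0],"turn":0}]'
python3 -m crank '[{"dp":[0.0032,-0.027,0],"turn":0},{"dp":[0.0032,-0.027,0],"turn":0},{"dp":[0.0032,-0.027,0],"turn":0},{"dp":[0.0032,-0.027,0],"turn":0},{"dp":[0.0032,-0.027,0],"turn":0},{"dp":[0.0032,-0.027,0],"turn":0},{"dp":[0.0032,-0.027,0],"turn":0}]'
python3 -m crank '[{"dp":[0.0032,-0.027,0],"turn":0},{"dp":[0.0032,-0.027,0],"turn":0},{"dp":[0.0032,-0.027,0],"turn":0},{"dp":[0,0,0],"turn":-5.1},{"dp":[0,0,0],"turn":-5.1},{"dp":[0,0,0],"turn":-5.1},{"dp":[0,0,0],"turn":0},{"dp":[0,0,0],"turn":0}]'
```

```text
clock: 7.27
eef_pos: [0.489, -0.3313, 0.0595]
eef_rot: [-3.142, -0.0, -0.092]
contact_force: [-0.1, 0.3, 0.4]
opening: 0.0738
grasp_force: 0.0
clock: 7.93
eef_pos: [0.491, -0.3326, 0.2262]
eef_rot: [3.138, -0.008, -0.092]
contact_force: [1.3, -0.0, 0.7]
opening: 0.0751
grasp_force: 0.0
clock: 8.52
eef_pos: [0.5287, -0.1439, 0.2202]
eef_rot: [3.141, -0.001, -0.092]
contact_force: [0.5, -0.4, -0.3]
opening: 0.0751
grasp_force: 0.0
clock: 9.18
eef_pos: [0.5455, -0.0655, 0.2199]
eef_rot: [3.142, -0.0, 0.172]
contact_force: [0.5, -0.6, -0.3]
opening: 0.0748
grasp_force: 0.0
```

```bash
python3 -m crank '[{"dp":[0,0,0.02],"turn":0},{"dp":[0,0,0.02],"turn":0},{"dp":[0,0,0.02],"turn":0},{"dp":[0,0,0.02],"turn":0},{"dp":[0,0,0.02],"turn":0},{"dp":[0,0,0.02],"turn":0},{"dp":[0,0,0.02],"turn":0},{"dp":[0,0,0.019],"turn":0}]'
python3 -m crank '[{"dp":[0,0,0],"turn":0},{"dp":[0,0,0],"turn":0},{"dp":[0,0,0],"turn":0},{"dp":[0,0,0],"turn":0},{"dp":[0,0,0],"turn":0},{"dp":[0,0,0],"turn":0},{"dp":[0,0,0],"turn":0},{"dp":[0,0,0],"turn":0}]' 0.03 25
python3 -m crank '[{"dp":[0,0,0],"turn":0},{"dp":[0,0,0],"turn":0},{"dp":[0,0,0],"turn":0}]'
```

```text
clock: 9.85
eef_pos: [0.5455, -0.0655, 0.0597]
eef_rot: [3.141, -0.0, 0.171]
contact_force: [0.8, -0.1, 1.1]
opening: 0.0749
grasp_force: 0.0
clock: 10.52
eef_pos: [0.5462, -0.0657, 0.0613]
eef_rot: [3.141, -0.001, 0.175]
contact_force: [-1.0, -1.5, 7.9]
opening: 0.0376
grasp_force: 24.9
clock: 10.77
eef_pos: [0.5461, -0.0657, 0.0613]
eef_rot: [3.141, -0.001, 0.175]
contact_force: [-0.2, -1.5, 7.8]
opening: 0.0376
grasp_force: 24.9
```

```bash
python3 -m crank '[{"dp":[0,0,-0.005],"turn":0},{"dp":[0,0,-0.01],"turn":0},{"dp":[0,0,-0.01],"turn":0},{"dp":[0,0,-0.01],"turn":0},{"dp":[0,0,-0.005],"turn":0},{"dp":[0,0,0],"turn":0},{"dp":[0,0,0],"turn":0},{"dp":[0,0,0],"turn":0}]'
for i in 1 2 3 4 5 6; do python3 -m crank '[{"dp":[0,0,0],"turn":0}]' | grep -E "contact"; done
```

```text
clock: 11.43
eef_pos: [0.5453, -0.0654, 0.1003]
eef_rot: [-3.141, 0.0, 0.175]
contact_force: [-1.1, -0.1, -3.7]
opening: 0.0375
grasp_force: 24.9
contact_force: [0.2, 0.3, -3.3]
contact_force: [0.3, -0.3, -2.8]
contact_force: [0.1, 0.0, -3.6]
contact_force: [-0.1, 0.1, -3.0]
contact_force: [-0.1, -0.0, -3.8]
contact_force: [-0.8, 0.2, -3.7]
```

A is lighter (about 3.5 N against 7 N). Set it back where it stood.

```bash
python3 -m crank '[{"dp":[0,0,0.005],"turn":0},{"dp":[0,0,0.01],"turn":0},{"dp":[0,0,0.01],"turn":0},{"dp":[0,0,0.006],"turn":0},{"dp":[0,0,0.003],"turn":0},{"dp":[0,0,0.002],"turn":0},{"dp":[0,0,0.002],"turn":0},{"dp":[0,0,0.001],"turn":0}]'
for i in 1 2 3; do python3 -m crank '[{"dp":[0,0,0.0004],"turn":0},{"dp":[0,0,0],"turn":0}]' | grep -E "eef_pos|contact"; done
```

```text
clock: 12.6
eef_pos: [0.5456, -0.0654, 0.0614]
eef_rot: [-3.142, -0.0, 0.175]
contact_force: [-2.3, -2.2, 8.2]
opening: 0.0376
grasp_force: 24.9
eef_pos: [0.5458, -0.0654, 0.0615]
contact_force: [-1.4, -0.4, 0.7]
eef_pos: [0.5458, -0.0656, 0.0614]
contact_force: [-3.5, -1.6, 8.3]
eef_pos: [0.5459, -0.0658, 0.0612]
contact_force: [-6.3, -1.4, 12.4]
```

```bash
python3 -m crank '[{"dp":[0,0,0],"turn":0},{"dp":[0,0,0],"turn":0},{"dp":[0,0,0],"turn":0},{"dp":[0,0,0],"turn":0},{"dp":[0,0,0],"turn":0},{"dp":[0,0,0],"turn":0}]' 0.075
python3 -m crank '[{"dp":[0,0,-0.01],"turn":0},{"dp":[0,0,-0.02],"turn":0},{"dp":[0,0,-0.02],"turn":0},{"dp":[0,0,-0.02],"turn":0},{"dp":[0,0,-0.03],"turn":0},{"dp":[0,0,-0.03],"turn":0},{"dp":[0,0,-0.03],"turn":0},{"dp":[0,0,0],"turn":0}]'
python3 -m crank '[{"dp":[0,0,0],"turn":5.1},{"dp":[0,0,0],"turn":5.1},{"dp":[0,0,0],"turn":5.1},{"dp":[-0.0032,0.027,0],"turn":0},{"dp":[-0.0032,0.027,0],"turn":0},{"dp":[-0.0032,0.027,0],"turn":0},{"dp":[-0.0032,0.027,0],"turn":0},{"dp":[-0.0032,0.027,0],"turn":0}]'
python3 -m crank '[{"dp":[-0.0032,0.027,0],"turn":0},{"dp":[-0.0032,0.027,0],"turn":0},{"dp":[-0.0032,0.027,0],"turn":0},{"dp":[-0.0032,0.027,0],"turn":0},{"dp":[-0.0032,0.027,0],"turn":0},{"dp":[0,0,0],"turn":0},{"dp":[0,0,0],"turn":0}]'
python3 - <<'E'
from workcell import *
import cv2
d=read_camera("top")["img"][160:310,310:510]; s=read_camera("scene")["img"][170:300,160:330]
o=cv2.hconcat([cv2.resize(d,(400,300)),cv2.resize(s,(392,300))]); cv2.imwrite("pics/back.png",o)
E
```

```text
clock: 13.6
eef_pos: [0.5455, -0.0653, 0.0602]
eef_rot: [-3.141, 0.0, 0.175]
contact_force: [-0.5, -0.5, 0.6]
opening: 0.0732
grasp_force: 0.0
clock: 14.27
eef_pos: [0.5479, -0.0654, 0.2267]
eef_rot: [3.14, -0.008, 0.175]
contact_force: [0.8, -0.1, 0.1]
opening: 0.0749
grasp_force: 0.0
clock: 14.93
eef_pos: [0.5168, -0.1994, 0.2209]
eef_rot: [-3.142, -0.001, -0.092]
contact_force: [0.5, 0.3, -0.0]
opening: 0.0747
grasp_force: 0.0
clock: 15.52
eef_pos: [0.4882, -0.3326, 0.2206]
eef_rot: [3.141, -0.0, -0.095]
contact_force: [0.1, 0.6, -0.9]
opening: 0.075
grasp_force: 0.0
```

View pics/back.png

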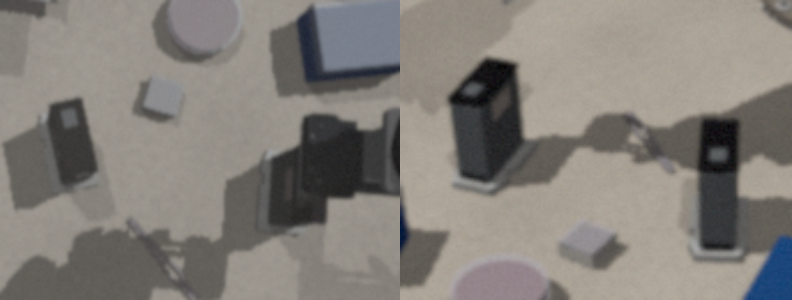

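Both stand upright in place. Now grip B (heavier) firmly, lift high enough to clear A, and carry it to the deck.

```bash
python3 -m crank '[{"dp":[0.001,-0.001,0.02],"turn":0},{"dp":[0,0,0.02],"turn":0},{"dp":[0,0,0.02],"turn":0},{"dp":[0,0,0.02],"turn":0},{"dp":[0,0,0.02],"turn":0},{"dp":[0,0,0.02],"turn":0},{"dp":[0,0,0.02],"turn":0},{"dp":[0,0,0.02],"turn":0}]'
python3 -m crank '[{"dp":[0,0,0],"turn":0},{"dp":[0,0,0],"turn":0},{"dp":[0,0,0],"turn":0},{"dp":[0,0,0],"turn":0},{"dp":[0,0,0],"turn":0},{"dp":[0,0,0],"turn":0},{"dp":[0,0,0],"turn":0},{"dp":[0,0,0],"turn":0}]' 0.03 40
python3 -m crank '[{"dp":[0,0,-0.005],"turn":0},{"dp":[0,0,-0.01],"turn":0},{"dp":[0,0,-0.02],"turn":0},{"dp":[0,0,-0.025],"turn":0},{"dp":[0,0,-0.025],"turn":0},{"dp":[0,0,-0.025],"turn":0},{"dp":[0,0,-0.02],"turn":0},{"dp":[0,0,-0.01],"turn":0}]'
python3 -m crank '[{"dp":[-0.001,-0.008,0],"turn":0},{"dp":[-0.002,-0.016,0],"turn":0},{"dp":[-0.0035,-0.025,0],"turn":0},{"dp":[-0.0035,-0.025,0],"turn":0},{"dp":[-0.0035,-0.025,0],"turn":0},{"dp":[-0.0035,-0.025,0],"turn":0},{"dp":[-0.0035,-0.025,0],"turn":0},{"dp":[-0.0035,-0.025,0],"turn":0}]'
python3 -m crank '[{"dp":[-0.0035,-0.025,0],"turn":0},{"dp":[-0.0035,-0.025,0],"turn":0},{"dp":[-0.0035,-0.025,0],"turn":0},{"dp":[-0.0035,-0.025,0],"turn":0},{"dp":[-0.0035,-0.025,0],"turn":0},{"dp":[-0.0035,-0.025,0],"turn":0},{"dp":[-0.0035,-0.025,0],"turn":0},{"dp":[-0.0035,-0.025,0],"turn":0}]'
python3 -m crank '[{"dp":[-0.003,-0.025,0],"turn":1},{"dp":[-0.003,-0.025,0],"turn":1},{"dp":[-0.003,-0.025,0],"turn":1},{"dp":[-0.002,-0.016,0],"turn":0},{"dp":[-0.001,-0.008,0],"turn":0},{"dp":[0,0,0],"turn":0},{"dp":[0,0,0],"turn":0}]'
```

```text
clock: 16.28
eef_pos: [0.4907, -0.3289, 0.0597]
eef_rot: [-3.141, -0.001, -0.09]
contact_force: [0.3, -0.5, -0.6]
opening: 0.0754
grasp_force: 0.0
clock: 16.95
eef_pos: [0.4905, -0.3305, 0.0612]
eef_rot: [3.141, -0.001, -0.092]
contact_force: [-1.7, 1.6, 8.0]
opening: 0.0374
grasp_force: 39.9
clock: 17.62
eef_pos: [0.4905, -0.3308, 0.2035]
eef_rot: [3.14, -0.003, -0.092]
contact_force: [1.5, 0.5, -6.8]
opening: 0.0374
grasp_force: 39.9
clock: 18.28
eef_pos: [0.4807, -0.153, 0.1989]
eef_rot: [-3.141, 0.002, -0.092]
contact_force: [0.2, -0.2, -6.1]
opening: 0.0374
grasp_force: 39.9
clock: 18.95
eef_pos: [0.471, 0.0483, 0.199]
eef_rot: [3.141, 0.002, -0.092]
contact_force: [0.7, -0.9, -6.8]
opening: 0.0375
grasp_force: 39.9
clock: 19.53
eef_pos: [0.4716, 0.146, 0.1995]
eef_rot: [3.141, 0.001, -0.144]
contact_force: [-0.0, -0.0, -6.9]
opening: 0.0376
grasp_force: 39.9
```

```bash
python3 -m crank '[{"dp":[-0.002,-0.010,0],"turn":0},{"dp":[-0.002,-0.015,0],"turn":0},{"dp":[-0.002,-0.0095,0],"turn":0},{"dp":[0,0,0.02],"turn":0},{"dp":[0,0,0.03],"turn":0},{"dp":[0,0,0.03],"turn":0},{"dp":[0,0,0.015],"turn":0},{"dp":[0,0,0],"turn":0}]'
python3 - <<'E'
from h import *
from workcell import observe
import cv2
T=cam("top");S=cam("scene"); print(observe()["eef_pos"],observe()["eef_rot"])
a=cv2.resize(T[0][160:300,200:300],None,fx=4,fy=4,interpolation=2); b=cv2.resize(S[0][200:320,350:450],None,fx=4,fy=4,interpolation=2)
o=np.zeros((560,800,3),np.uint8); o[:,:400]=a; o[:480,400:]=b
cv2.imwrite("pics/ovr.png",cv2.convertScaleAbs(o,alpha=1.4,beta=10))
E
```

```text
clock: 20.2
eef_pos: [0.4693, 0.1802, 0.1021]
eef_rot: [3.139, 0.005, -0.145]
contact_force: [-0.2, -0.1, -7.3]
opening: 0.0376
grasp_force: 39.9
[0.47124109 0.18128368 0.10544249] [ 3.14124472e+00  7.72835297e-04 -1.44602026e-01]
```

View pics/ovr.png

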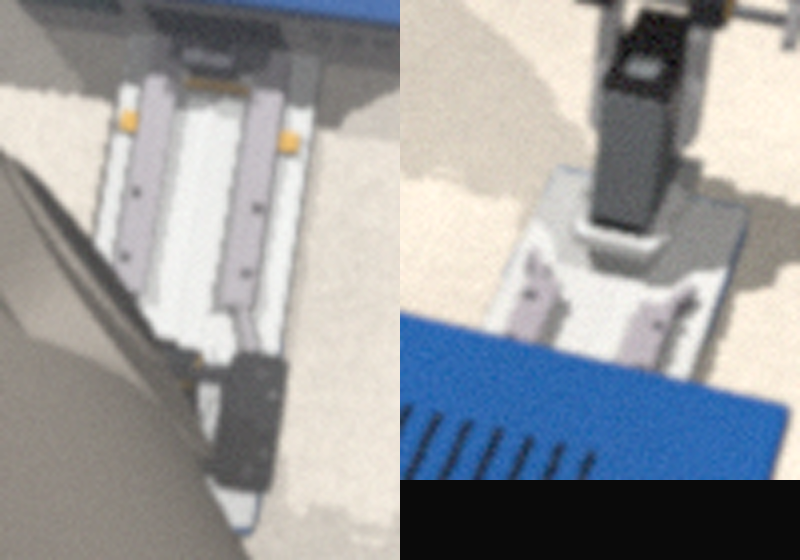

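The foot is over the open deck in front of the flare, aligned with the rails (nose corners around (582,230) and (660,240) in the crop). Set it down gently.

```bash
python3 -m crank '[{"dp":[0,0,0.008],"turn":0},{"dp":[0,0,0.008],"turn":0},{"dp":[0,0,0.004],"turn":0},{"dp":[0,0,0.002],"turn":0},{"dp":[0,0,0.001],"turn":0},{"dp":[0,0,0],"turn":0}]'
for i in 1 2 3 ; do python3 -m crank '[{"dp":[0,0,0.0005],"turn":0},{"dp":[0,0,0],"turn":0}]' | grep -E "eef_pos|contact"; done
```

```text
clock: 20.8
eef_pos: [0.4713, 0.1816, 0.0823]
eef_rot: [-3.142, 0.0, -0.144]
contact_force: [-0.3, -0.0, -6.7]
opening: 0.0375
grasp_force: 39.9
eef_pos: [0.4714, 0.1816, 0.082]
contact_force: [0.1, -0.8, -6.6]
eef_pos: [0.4713, 0.1816, 0.0814]
contact_force: [0.5, -0.3, -5.7]
eef_pos: [0.4714, 0.1817, 0.0812]
contact_force: [-2.9, 1.0, 1.6]
```

```bash
python3 -m crank '[{"dp":[0.003,0,0],"turn":0},{"dp":[0.005,0,0],"turn":0},{"dp":[0.005,0,0],"turn":0},{"dp":[0.005,0,0],"turn":0},{"dp":[0.004,0,0],"turn":0},{"dp":[0,0,0],"turn":0}]'
for i in 1 2 3 4; do python3 -m crank '[{"dp":[0.004,0,0],"turn":0},{"dp":[0.003,0,0],"turn":0},{"dp":[0,0,0],"turn":0}]' | grep -E "eef|contact"; done
```

```text
clock: 21.8
eef_pos: [0.4946, 0.1785, 0.0812]
eef_rot: [-3.141, -0.001, -0.145]
contact_force: [3.0, 0.9, 3.5]
opening: 0.0374
grasp_force: 39.9
eef_pos: [0.5011, 0.1776, 0.0812]
eef_rot: [-3.141, -0.001, -0.144]
contact_force: [-0.3, 0.3, 5.6]
eef_pos: [0.508, 0.1766, 0.0812]
eef_rot: [-3.141, -0.001, -0.144]
contact_force: [-0.4, 1.0, 4.9]
eef_pos: [0.5149, 0.1756, 0.0812]
eef_rot: [-3.141, -0.001, -0.144]
contact_force: [-0.1, 1.0, 5.1]
eef_pos: [0.5218, 0.1745, 0.0812]
eef_rot: [-3.141, -0.001, -0.144]
contact_force: [0.6, 1.7, 5.5]
```

```bash
for i in 1 2 3 4 5 6; do python3 -m crank '[{"dp":[0.003,0,0],"turn":0},{"dp":[0.003,0,0],"turn":0},{"dp":[0,0,0],"turn":0}]' | grep -E "eef|contact"; done
```

```text
eef_pos: [0.5277, 0.1737, 0.0812]
eef_rot: [-3.141, -0.001, -0.144]
contact_force: [-0.8, 2.2, 5.6]
eef_pos: [0.5336, 0.1728, 0.0812]
eef_rot: [-3.141, -0.001, -0.144]
contact_force: [-1.5, 2.5, 5.3]
eef_pos: [0.5396, 0.1719, 0.0812]
eef_rot: [-3.141, -0.001, -0.144]
contact_force: [-0.9, 1.9, 5.2]
eef_pos: [0.5455, 0.1711, 0.0812]
eef_rot: [-3.141, -0.001, -0.144]
contact_force: [-0.5, 0.9, 5.2]
eef_pos: [0.5514, 0.1702, 0.0812]
eef_rot: [-3.141, -0.001, -0.144]
contact_force: [-0.8, 1.3, 5.8]
eef_pos: [0.5574, 0.1693, 0.0812]
eef_rot: [-3.141, -0.001, -0.144]
contact_force: [-0.9, 1.6, 4.8]
```

```bash
for i in 1 2 3 4 5 6; do python3 -m crank '[{"dp":[0.003,0,0],"turn":0},{"dp":[0.003,0,0],"turn":0},{"dp":[0,0,0],"turn":0}]' | grep -E "eef|contact"; done
```

```text
eef_pos: [0.5633, 0.1684, 0.0812]
eef_rot: [-3.141, -0.001, -0.144]
contact_force: [-0.8, 1.5, 5.2]
eef_pos: [0.5692, 0.1676, 0.0812]
eef_rot: [-3.141, -0.001, -0.144]
contact_force: [-1.3, 2.0, 5.4]
eef_pos: [0.5752, 0.1668, 0.0812]
eef_rot: [-3.141, -0.001, -0.144]
contact_force: [-0.6, 1.4, 5.4]
eef_pos: [0.5811, 0.1659, 0.0812]
eef_rot: [-3.141, -0.001, -0.144]
contact_force: [-0.3, 1.5, 4.6]
eef_pos: [0.5871, 0.165, 0.0812]
eef_rot: [-3.141, -0.001, -0.144]
contact_force: [-2.0, 1.3, 5.8]
eef_pos: [0.593, 0.1642, 0.0812]
eef_rot: [-3.141, -0.001, -0.144]
contact_force: [-0.3, 1.2, 5.6]
```

```bash
for i in 1 2 3 4 5 6 7; do python3 -m crank '[{"dp":[0.0015,0,0],"turn":0},{"dp":[0.0015,0,0],"turn":0},{"dp":[0,0,0],"turn":0}]' | grep -E "pos|contact"; done
```

```text
eef_pos: [0.5956, 0.1639, 0.0812]
contact_force: [-5.0, 2.0, 6.5]
eef_pos: [0.5986, 0.1635, 0.0813]
contact_force: [-4.5, 2.5, 6.0]
eef_pos: [0.6015, 0.1631, 0.0812]
contact_force: [-4.5, 2.0, 6.3]
eef_pos: [0.6045, 0.1626, 0.0812]
contact_force: [-4.7, 2.1, 6.8]
eef_pos: [0.6075, 0.1622, 0.0812]
contact_force: [-3.9, 1.9, 7.5]
eef_pos: [0.6104, 0.1618, 0.0812]
contact_force: [-4.0, 1.6, 6.4]
eef_pos: [0.6129, 0.1614, 0.0816]
contact_force: [-9.5, 0.2, 15.4]
```

```bash
for i in 1 2 3 4; do python3 -m crank '[{"dp":[0.001,0,0],"turn":0},{"dp":[0,0,0],"turn":0}]' | grep -E "eef|contact"; done
```

```text
eef_pos: [0.6136, 0.1613, 0.0819]
eef_rot: [-3.141, 0.0, -0.144]
contact_force: [-12.8, 1.1, 20.4]
eef_pos: [0.6146, 0.1613, 0.0821]
eef_rot: [-3.141, 0.0, -0.144]
contact_force: [-15.3, 0.7, 25.6]
eef_pos: [0.6157, 0.1612, 0.082]
eef_rot: [-3.141, -0.0, -0.144]
contact_force: [-13.6, 1.4, 23.4]
eef_pos: [0.6166, 0.1612, 0.0823]
eef_rot: [-3.141, 0.0, -0.144]
contact_force: [-16.3, 0.8, 28.1]
```

```bash
python3 -m crank '[{"dp":[0,0,-0.0008],"turn":0},{"dp":[0,0,0],"turn":0}]' | grep -E "eef|contact"
for i in 1 2; do python3 -m crank '[{"dp":[0.001,0,0],"turn":0},{"dp":[0,0,0],"turn":0}]' | grep -E "eef|contact"; done
python3 - <<'E'
from h import *
from workcell import observe,boxes_of
import cv2
T=cam("top");S=cam("scene"); print(observe()["ft_torque"]); print(boxes_of("latch_left","top")[:3],boxes_of("latch_left","scene")[:3],boxes_of("shoe","top")[:2])
a=cv2.resize(T[0][160:300,200:300],None,fx=4,fy=4,interpolation=2); b=cv2.resize(S[0][200:320,350:450],None,fx=4,fy=4,interpolation=2)
o=np.zeros((560,800,3),np.uint8); o[:,:400]=a; o[:480,400:]=b
cv2.imwrite("pics/ins.png",cv2.convertScaleAbs(o,alpha=1.4,beta=10))
E
```

```text
eef_pos: [0.6165, 0.1611, 0.0824]
eef_rot: [-3.141, 0.0, -0.144]
contact_force: [-12.6, 1.8, 15.9]
eef_pos: [0.6174, 0.1609, 0.0825]
eef_rot: [-3.141, 0.001, -0.144]
contact_force: [-12.7, 1.7, 19.1]
eef_pos: [0.6177, 0.1609, 0.0826]
eef_rot: [-3.142, 0.002, -0.144]
contact_force: [-18.9, 0.3, 24.4]
[0.35782809 3.71321234 0.02169612]
[{'at': [0.3695, 0.4166, 0.0261], 'score': 0.74}, {'at': [0.8067, 0.0859, 0.1182], 'score': 0.24}] [{'at': [0.512, 0.4059, 0.0256], 'score': 0.5}, {'at': [0.5839, -0.0589, 0.057], 'score': 0.36}] [{'at': [0.369, 0.4178, 0.0268], 'score': 0.34}]
```

View pics/ins.png

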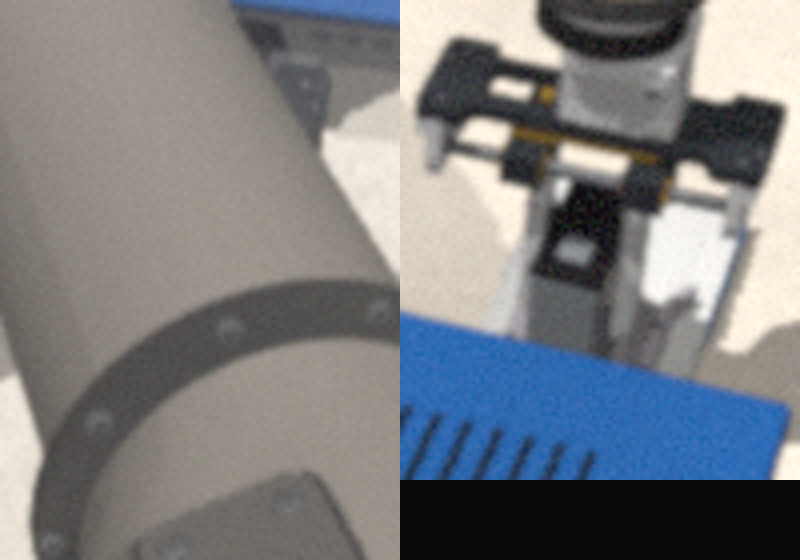

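The magazine is nearly home, but pushing this high tips its nose down (upward force up to about 28 N). I'll let go, lower the grip by 22 mm, regrip and push from nearer the foot.

```bash
python3 -m crank '[{"dp":[0,0,0],"turn":0},{"dp":[0,0,0],"turn":0},{"dp":[0,0,0],"turn":0},{"dp":[0,0,0],"turn":0},{"dp":[0,0,0],"turn":0}]' 0.055
python3 -m crank '[{"dp":[-0.001,0,0.005],"turn":0},{"dp":[0,0,0.006],"turn":0},{"dp":[0,0,0.006],"turn":0},{"dp":[0,0,0.003],"turn":0},{"dp":[0,0,0],"turn":0}]'
python3 -m crank '[{"dp":[0,0,0],"turn":0},{"dp":[0,0,0],"turn":0},{"dp":[0,0,0],"turn":0},{"dp":[0,0,0],"turn":0},{"dp":[0,0,0],"turn":0},{"dp":[0,0,0],"turn":0}]' 0.03 40
```

```text
clock: 29.38
eef_pos: [0.6189, 0.1599, 0.0814]
eef_rot: [3.142, -0.0, -0.144]
contact_force: [0.2, -0.8, -0.1]
opening: 0.0548
grasp_force: 0.0
clock: 29.8
eef_pos: [0.6171, 0.1601, 0.0604]
eef_rot: [3.141, 0.002, -0.144]
contact_force: [0.2, 0.5, -0.3]
opening: 0.0552
grasp_force: 0.0
clock: 30.3
eef_pos: [0.6179, 0.1603, 0.0619]
eef_rot: [-3.141, -0.0, -0.144]
contact_force: [-0.3, -0.3, 1.6]
opening: 0.0359
grasp_force: 39.8
```

```bash
for i in 1 2 3; do python3 -m crank '[{"dp":[0.001,0,0],"turn":0},{"dp":[0,0,0],"turn":0}]' | grep -E "eef|contact"; done
```

```text
eef_pos: [0.6183, 0.1603, 0.0619]
eef_rot: [3.141, 0.001, -0.144]
contact_force: [-5.5, 0.6, 6.9]
eef_pos: [0.6188, 0.1603, 0.0619]
eef_rot: [3.141, 0.002, -0.144]
contact_force: [-8.4, 0.4, 9.8]
eef_pos: [0.6197, 0.1602, 0.0619]
eef_rot: [3.141, 0.002, -0.144]
contact_force: [-10.5, 0.7, 11.6]
```

```bash
for i in 1 2 3; do python3 -m crank '[{"dp":[0.001,0,0],"turn":0},{"dp":[0,0,0],"turn":0}]' | grep -E "eef|contact"; done
```

```text
eef_pos: [0.6205, 0.1602, 0.0619]
eef_rot: [3.141, 0.002, -0.144]
contact_force: [-10.4, 0.8, 11.2]
eef_pos: [0.6215, 0.1601, 0.062]
eef_rot: [3.141, 0.002, -0.144]
contact_force: [-11.0, 1.1, 11.7]
eef_pos: [0.6224, 0.16, 0.0619]
eef_rot: [3.141, 0.002, -0.144]
contact_force: [-10.7, 1.7, 12.0]
```

```bash
for i in 1 2; do python3 -m crank '[{"dp":[0.001,0,0],"turn":0},{"dp":[0,0,0],"turn":0}]' | grep -E "eef|contact"; done
```

```text
eef_pos: [0.6234, 0.1599, 0.062]
eef_rot: [3.141, 0.002, -0.144]
contact_force: [-11.6, 1.4, 12.5]
eef_pos: [0.6244, 0.1598, 0.0619]
eef_rot: [3.141, 0.002, -0.144]
contact_force: [-10.4, 1.3, 11.5]
```

```bash
for i in 1 2 ; do python3 -m crank '[{"dp":[0.001,0,0],"turn":0},{"dp":[0,0,0],"turn":0}]' | grep -E "eef|contact"; done
```

```text
eef_pos: [0.6255, 0.1596, 0.0619]
eef_rot: [3.141, 0.002, -0.144]
contact_force: [-9.4, 0.4, 9.3]
eef_pos: [0.6268, 0.1593, 0.0619]
eef_rot: [3.142, 0.001, -0.144]
contact_force: [-7.6, 0.7, 9.0]
```

```bash
python3 -m crank '[{"dp":[0.0007,0,0],"turn":0},{"dp":[0,0,0],"turn":0}]' | grep -E "eef|contact"
python3 -m crank '[{"dp":[0.0007,0,0],"turn":0},{"dp":[0,0,0],"turn":0}]' | grep -E "eef|contact"
```

```text
eef_pos: [0.6276, 0.1592, 0.0619]
eef_rot: [-3.142, 0.001, -0.144]
contact_force: [-7.0, 1.0, 8.2]
eef_pos: [0.6283, 0.1591, 0.0619]
eef_rot: [-3.142, 0.001, -0.144]
contact_force: [-7.5, 0.7, 8.7]
```

The resistance fell from 11 to 7 N, which suggests a latch click. I'll test with a gentle pull back.

```bash
for i in 1 2 3 4; do python3 -m crank '[{"dp":[-0.001,0,0],"turn":0},{"dp":[0,0,0],"turn":0}]' | grep -E "pos|contact"; done
```

```text
eef_pos: [0.6282, 0.159, 0.0619]
contact_force: [-0.1, 1.6, 3.3]
eef_pos: [0.6276, 0.1589, 0.0619]
contact_force: [4.2, 0.7, 2.2]
eef_pos: [0.6265, 0.1589, 0.0619]
contact_force: [4.3, -0.8, 3.2]
eef_pos: [0.6253, 0.1591, 0.0619]
contact_force: [3.3, -0.3, 3.9]
```

```bash
for i in 1 2 3 4 5; do python3 -m crank '[{"dp":[0.001,0,0],"turn":0},{"dp":[0,0,0],"turn":0}]' | grep -E "pos|contact"; done
```

```text
eef_pos: [0.6253, 0.1591, 0.0618]
contact_force: [-3.8, -1.0, 12.1]
eef_pos: [0.6256, 0.1591, 0.0619]
contact_force: [-9.8, -0.5, 17.2]
eef_pos: [0.6265, 0.1591, 0.0619]
contact_force: [-10.4, 0.0, 16.3]
eef_pos: [0.6275, 0.1591, 0.0619]
contact_force: [-9.7, 1.1, 16.2]
eef_pos: [0.6285, 0.1591, 0.0619]
contact_force: [-9.6, 0.7, 15.7]
```

```bash
for i in 1 2 3; do python3 -m crank '[{"dp":[0.0007,0,0],"turn":0},{"dp":[0,0,0],"turn":0}]' | grep -E "pos|contact"; done
```

```text
eef_pos: [0.6292, 0.159, 0.0619]
contact_force: [-10.1, 1.1, 15.6]
eef_pos: [0.6299, 0.1589, 0.0619]
contact_force: [-10.1, 0.2, 15.4]
eef_pos: [0.6305, 0.1588, 0.0619]
contact_force: [-10.1, 1.5, 15.7]
```

```bash
python3 -m crank '[{"dp":[0,0,-0.0006],"turn":0},{"dp":[0,0,0],"turn":0}]' | grep -E "pos|contact"
for i in 1 2 3; do python3 -m crank '[{"dp":[0.0007,0,0],"turn":0},{"dp":[0,0,0],"turn":0}]' | grep -E "pos|contact"; done
```

```text
eef_pos: [0.6306, 0.1587, 0.062]
contact_force: [-7.6, 1.4, 7.5]
eef_pos: [0.6314, 0.1585, 0.062]
contact_force: [-6.9, 1.2, 7.4]
eef_pos: [0.632, 0.1584, 0.0619]
contact_force: [-7.0, 0.9, 8.3]
eef_pos: [0.6323, 0.1583, 0.062]
contact_force: [-10.6, 0.8, 11.1]
```

```bash
python3 -m crank '[{"dp":[0.0006,0,0],"turn":0},{"dp":[0,0,0],"turn":0}]' | grep -E "pos|contact"; python3 -m crank '[{"dp":[0.0006,0,0],"turn":0},{"dp":[0,0,0],"turn":0}]' | grep -E "pos|contact"
```

```text
eef_pos: [0.6328, 0.1582, 0.062]
contact_force: [-10.3, 0.7, 11.3]
eef_pos: [0.6333, 0.1582, 0.062]
contact_force: [-11.9, 1.0, 12.1]
```

The force pattern is ambiguous, so I'll measure how far the lid mark and the gripper each moved in the scene image since the last picture.

```bash
cat > trk.py <<'E'
from h import *
import cv2
def run(name):
    S=cam("scene"); b=cv2.convertScaleAbs(cv2.resize(S[0][200:320,350:450],None,fx=4,fy=4,interpolation=2),alpha=1.4,beta=10); cv2.imwrite(f"pics/{name}.png",b)
    ref=cv2.imread("pics/ins.png")[:480,400:]
    for n,(x,y,w,h) in {"mark":(150,225,55,50),"fingerblock":(220,150,60,70),"fingers":(135,170,50,40),"housing":(60,400,200,70)}.items():
        r=cv2.matchTemplate(b,ref[y:y+h,x:x+w],cv2.TM_CCOEFF_NORMED); _,v,_,l=cv2.minMaxLoc(r); print(n,(l[0]-x,l[1]-y),round(v,2))
    # expected image shift for +10mm along feeder axis at lid height
    d=np.array([np.cos(-.146),np.sin(-.146),0])*.01; p=np.array([.617,.161,.13]); print("px per 10mm",4*(proj(S,p+d)-proj(S,p)), "z-22mm@.2",4*(proj(S,p+[0,0,.05])-proj(S,p+[0,0,.072])))
E
python3 -c "import trk;trk.run('t1')"
```

```text
mark (-5, 14) 0.91
fingerblock (-14, 51) 0.85
fingers (93, -15) 0.76
housing (0, 0) 0.95
px per 10mm [[-4.82672448 10.73355666]] z-22mm@.2 [[-4.12167052 35.979507  ]]
```

The magazine has advanced about 12 mm since the regrip. The forces now make sense: the rollers climbed the taper at about .613–.626, the shoe was touched at about .632, and home should be near TCP x ≈ .638. Continue.

```bash
for i in 1 2 3 4; do python3 -m crank '[{"dp":[0.0008,0,0],"turn":0},{"dp":[0,0,0],"turn":0}]' | grep -E "pos|contact"; done
```

```text
eef_pos: [0.6341, 0.1581, 0.062]
contact_force: [-11.6, 0.0, 12.2]
eef_pos: [0.6348, 0.1579, 0.062]
contact_force: [-12.4, 0.9, 13.5]
eef_pos: [0.6356, 0.1579, 0.062]
contact_force: [-12.3, 1.6, 12.9]
eef_pos: [0.6365, 0.1577, 0.062]
contact_force: [-10.8, 1.5, 11.5]
```

```bash
for i in 1 2 3; do python3 -m crank '[{"dp":[0.0007,0,0],"turn":0},{"dp":[0,0,0],"turn":0}]' | grep -E "pos|contact"; done
```

```text
eef_pos: [0.6374, 0.1576, 0.062]
contact_force: [-9.0, 0.6, 10.0]
eef_pos: [0.6384, 0.1574, 0.0619]
contact_force: [-6.9, 0.9, 7.3]
eef_pos: [0.6393, 0.1573, 0.062]
contact_force: [-5.9, 1.7, 6.7]
```

```bash
for i in 1 2; do python3 -m crank '[{"dp":[0.0006,0,0],"turn":0},{"dp":[0,0,0],"turn":0}]' | grep -E "pos|contact"; done
```

```text
eef_pos: [0.6396, 0.1573, 0.062]
contact_force: [-8.5, 0.5, 9.4]
eef_pos: [0.6398, 0.1573, 0.062]
contact_force: [-10.4, 1.4, 12.4]
```

```bash
for i in 1 2 3 4 5; do python3 -m crank '[{"dp":[-0.0008,0,0],"turn":0},{"dp":[0,0,0],"turn":0}]' | grep -E "pos|contact"; done
```

```text
eef_pos: [0.6397, 0.1573, 0.0619]
contact_force: [-6.3, 2.3, 6.5]
eef_pos: [0.6395, 0.1572, 0.0619]
contact_force: [-3.4, 1.5, 2.9]
eef_pos: [0.6392, 0.1573, 0.0619]
contact_force: [-0.3, 2.5, -2.4]
eef_pos: [0.6389, 0.1573, 0.062]
contact_force: [3.9, 1.9, -6.3]
eef_pos: [0.6385, 0.1573, 0.062]
contact_force: [5.5, 2.3, -6.6]
```

```bash
python3 -m crank '[{"dp":[0.001,0,0],"turn":0},{"dp":[0.001,0,0],"turn":0},{"dp":[0.001,0,0],"turn":0},{"dp":[0.001,0,0],"turn":0},{"dp":[0,0,0],"turn":0}]' | grep -E "pos|contact"
for i in 1 2 3; do python3 -m crank '[{"dp":[0.0006,0,0],"turn":0},{"dp":[0,0,0],"turn":0}]' | grep -E "pos|contact"; done
```

```text
eef_pos: [0.6404, 0.1569, 0.062]
contact_force: [-8.8, 1.4, 4.1]
eef_pos: [0.6408, 0.1569, 0.062]
contact_force: [-9.2, 0.9, 4.8]
eef_pos: [0.6413, 0.1568, 0.062]
contact_force: [-10.1, 1.8, 5.9]
eef_pos: [0.6418, 0.1567, 0.062]
contact_force: [-9.8, 1.7, 5.3]
```

```bash
for i in 1 2 3; do python3 -m crank '[{"dp":[0.0006,0,0],"turn":0},{"dp":[0,0,0],"turn":0}]' | grep -E "pos|contact"; done; python3 -c "import trk;trk.run('t2')"
```

```text
eef_pos: [0.6423, 0.1567, 0.062]
contact_force: [-10.2, 1.5, 5.7]
eef_pos: [0.6429, 0.1566, 0.0621]
contact_force: [-11.4, 2.5, 7.2]
eef_pos: [0.6434, 0.1565, 0.0621]
contact_force: [-13.2, 2.4, 7.9]
mark (-10, 25) 0.9
fingerblock (-19, 62) 0.85
fingers (134, 144) 0.74
housing (0, 0) 0.94
px per 10mm [[-4.82672448 10.73355666]] z-22mm@.2 [[-4.12167052 35.979507  ]]
```

```bash
python3 -m crank '[{"dp":[-0.001,0,0],"turn":0},{"dp":[-0.001,0,0],"turn":0},{"dp":[-0.001,0,0],"turn":0},{"dp":[0,0,0],"turn":0}]' | grep -E "pos|contact"
python3 -m crank '[{"dp":[0,0,0],"turn":0},{"dp":[0,0,0],"turn":0},{"dp":[0,0,0],"turn":0},{"dp":[0,0,0],"turn":0},{"dp":[0,0,0],"turn":0},{"dp":[0,0,0],"turn":0}]' 0.055
python3 -c "import trk;trk.run('t3')"
```

```text
eef_pos: [0.6411, 0.1568, 0.062]
contact_force: [-6.3, 2.3, 1.2]
clock: 39.98
eef_pos: [0.6424, 0.1566, 0.0622]
eef_rot: [3.142, -0.0, -0.144]
contact_force: [-0.1, -0.0, 0.2]
opening: 0.0548
grasp_force: 0.0
mark (-116, -61) 0.94
fingerblock (0, 64) 0.82
fingers (-30, 56) 0.95
housing (0, 0) 0.95
px per 10mm [[-4.82672448 10.73355666]] z-22mm@.2 [[-4.12167052 35.979507  ]]
```

```bash
python3 -m crank '[{"dp":[0,0,-0.005],"turn":0},{"dp":[0,0,-0.015],"turn":0},{"dp":[0,0,-0.02],"turn":0},{"dp":[0,0,-0.025],"turn":0},{"dp":[0,0,-0.03],"turn":0},{"dp":[0,0,-0.03],"turn":0},{"dp":[0,0,-0.03],"turn":0},{"dp":[0,0,0],"turn":0}]'
python3 -m crank '[{"dp":[-0.01,0.025,0],"turn":0},{"dp":[-0.01,0.025,0],"turn":0},{"dp":[-0.01,0.025,0],"turn":0},{"dp":[-0.01,0.025,0],"turn":0},{"dp":[-0.01,0.025,0],"turn":0},{"dp":[-0.01,0.025,0],"turn":0},{"dp":[-0.01,0.025,0],"turn":0},{"dp":[-0.01,0.025,0],"turn":0}]'
python3 -m crank '[{"dp":[-0.01,0.025,0],"turn":0},{"dp":[-0.01,0.025,0],"turn":0},{"dp":[-0.01,0.025,0],"turn":0},{"dp":[-0.01,0.025,0],"turn":0},{"dp":[-0.01,0.025,0],"turn":0},{"dp":[-0.01,0.025,0],"turn":0},{"dp":[-0.01,0.025,0],"turn":0},{"dp":[0,0,0],"turn":0}]'
python3 - <<'E'
import trk,cv2
from h import *
trk.run('t4')
T=cam("top");S=cam("scene")
a=cv2.resize(T[0][150:300,205:285],None,fx=4,fy=4,interpolation=2); b=cv2.resize(S[0][200:320,350:450],None,fx=4,fy=4,interpolation=2)
o=np.zeros((600,800,3),np.uint8); o[:,:320]=a; o[:480,320:720]=b
o[480:600,320:560]=cv2.resize(T[0][190:270,320:480],(240,120)); o[480:600,560:800]=cv2.resize(S[0][180:300,160:400],(240,120))
cv2.imwrite("pics/fin.png",cv2.convertScaleAbs(o,alpha=1.5,beta=15))
lid=np.array([[42,18,130],[42,-18,130],[-42,-18,130],[-42,18,130]])/1e3
p=[.543+.091*.989,.170-.091*.1455,-.146]
print("home91: top",proj(T,place(p,lid)).round(1).tolist())
E
```

```text
clock: 40.7
eef_pos: [0.6447, 0.1576, 0.224]
eef_rot: [-3.138, -0.007, -0.144]
contact_force: [0.6, -0.2, 1.0]
opening: 0.055
grasp_force: 0.0
clock: 41.37
eef_pos: [0.5337, -0.0308, 0.2175]
eef_rot: [-3.141, -0.001, -0.144]
contact_force: [0.9, -0.5, 0.8]
opening: 0.0552
grasp_force: 0.0
clock: 42.03
eef_pos: [0.4375, -0.197, 0.2175]
eef_rot: [3.14, 0.0, -0.149]
contact_force: [-0.2, -1.0, -0.3]
opening: 0.0553
grasp_force: 0.0
mark (-8, 16) 0.95
fingerblock (6, -133) 0.78
fingers (135, 141) 0.75
housing (0, 0) 0.94
px per 10mm [[-4.82672448 10.73355666]] z-22mm@.2 [[-4.12167052 35.979507  ]]
home91: top [[239.4, 170.0], [255.5, 172.1], [249.8, 209.1], [233.5, 207.0]]
```

View pics/fin.png

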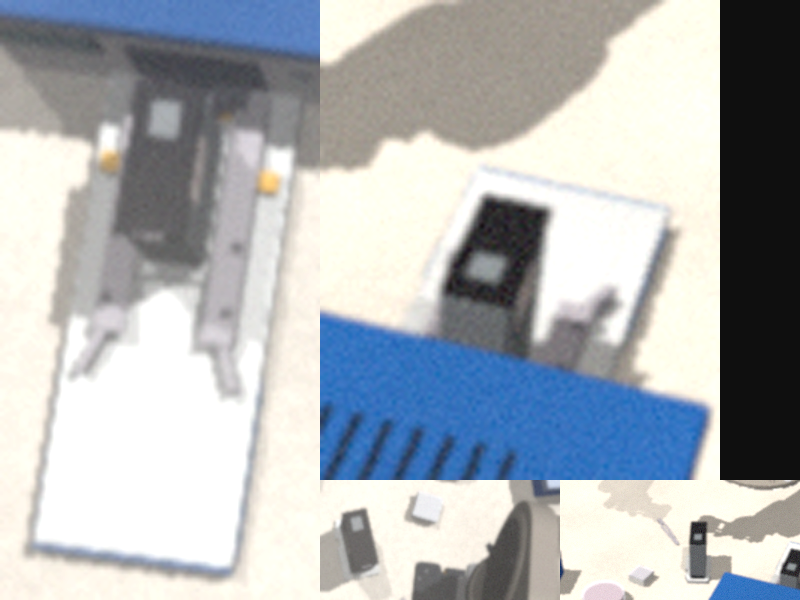

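The magazine is upright between the rails. The brass latch blocks show on the guide walls (crop (109,157) and (268,182)). I'll compare their sub-pixel positions with the first picture to see whether they're sprung out again.

```bash
cat > lat.py <<'E'
from h import *
import cv2
C=cam("top"); im0=cv2.imread("pics/top0.png")
ims=[C[0]]+[cam("top")[0] for _ in range(3)]
now=np.mean(ims,axis=0)
o=np.array([.543,.170]);a=np.array([np.cos(-.146),np.sin(-.146)]);n=np.array([-a[1],a[0]])
def cen(im,x,y):
    w=im[y:y+16,x:x+16].astype(float); s=np.clip(w[:,:,2]-w[:,:,0]-45,0,None); yy,xx=np.mgrid[y:y+16,x:x+16]
    return np.array([(s*xx).sum(),(s*yy).sum()])/s.sum(), s.sum()
for nm,im in(("first",im0),("now",now)):
    for s,(x,y) in {"L":(224,182),"R":(264,188)}.items():
        c,m=cen(im,x,y); w=deproj(C,c,.03)[:2]-o; print(nm,s,c.round(2),int(m),"along %.1f across %.1f mm"%(w@a*1e3,w@n*1e3))
E
python3 lat.py
```

```text
first L [231.87 189.73] 267 along 107.6 across 50.0 mm
first R [271.64 195.04] 335 along 107.4 across -47.7 mm
now L [231.74 189.04] 92 along 109.2 across 50.5 mm
now R [271.71 195.  ] 522 along 107.5 across -47.9 mm
```

The latch blocks sit where they were at first (±0.5 mm across, at 107.5 mm, so home is about 91.5), but that evidence is thin. I'll regrip and do a light tug and push check.

```bash
python3 -m crank '[{"dp":[0.01,-0.025,0],"turn":0},{"dp":[0.01,-0.025,0],"turn":0},{"dp":[0.01,-0.025,0],"turn":0},{"dp":[0.01,-0.025,0],"turn":0},{"dp":[0.01,-0.025,0],"turn":0},{"dp":[0.01,-0.025,0],"turn":0},{"dp":[0.01,-0.025,0],"turn":0},{"dp":[0.01,-0.025,0],"turn":0}]' | grep pos
python3 -m crank '[{"dp":[0.01,-0.025,0],"turn":0},{"dp":[0.01,-0.025,0],"turn":0},{"dp":[0.01,-0.025,0],"turn":0},{"dp":[0.01,-0.025,0],"turn":0},{"dp":[0.01,-0.025,0],"turn":0},{"dp":[0.01,-0.025,0],"turn":0},{"dp":[0.01,-0.025,0],"turn":0},{"dp":[0,0,0],"turn":0}]'
python3 -m crank '[{"dp":[0,0,0],"turn":0},{"dp":[0,0,0],"turn":0}]' | grep eef
```

```text
eef_pos: [0.5485, -0.0044, 0.2172]
clock: 43.72
eef_pos: [0.6431, 0.1631, 0.2166]
eef_rot: [-3.139, 0.001, -0.138]
contact_force: [-1.3, 0.1, -0.5]
opening: 0.0549
grasp_force: 0.0
eef_pos: [0.642, 0.1568, 0.2168]
eef_rot: [3.141, 0.001, -0.144]
```

```bash
python3 -m crank '[{"dp":[-0.003,0,0.02],"turn":0},{"dp":[0,0,0.03],"turn":0},{"dp":[0,0,0.03],"turn":0},{"dp":[0,0,0.03],"turn":0},{"dp":[0,0,0.025],"turn":0},{"dp":[0,0,0.015],"turn":0},{"dp":[0,0,0.005],"turn":0},{"dp":[0,0,0],"turn":0}]' | grep -E "pos|contact"
python3 -m crank '[{"dp":[0,0,0],"turn":0},{"dp":[0,0,0],"turn":0},{"dp":[0,0,0],"turn":0},{"dp":[0,0,0],"turn":0},{"dp":[0,0,0],"turn":0},{"dp":[0,0,0],"turn":0}]' 0.03 40
for i in 1 2 3 4; do python3 -m crank '[{"dp":[-0.0007,0,0],"turn":0},{"dp":[0,0,0],"turn":0}]' | grep -E "pos|contact"; done
```

```text
eef_pos: [0.6387, 0.1561, 0.0613]
contact_force: [0.1, 0.8, -0.4]
clock: 45.05
eef_pos: [0.64, 0.1569, 0.0636]
eef_rot: [-3.141, -0.002, -0.145]
contact_force: [-2.2, -2.0, 7.6]
opening: 0.0362
grasp_force: 40.0
eef_pos: [0.64, 0.1569, 0.0636]
contact_force: [4.0, -1.8, 7.7]
eef_pos: [0.6398, 0.1571, 0.0636]
contact_force: [6.1, -2.3, 5.3]
eef_pos: [0.6396, 0.157, 0.0637]
contact_force: [8.7, -3.2, 4.6]
eef_pos: [0.6394, 0.1571, 0.0638]
contact_force: [11.5, -2.8, 2.3]
```

It's firmly held at an 11 N pull with almost no motion, so it's latched. Reseat lightly, let go and retreat.

```bash
python3 -m crank '[{"dp":[0.001,0,0],"turn":0},{"dp":[0.001,0,0],"turn":0},{"dp":[0.001,0,0],"turn":0},{"dp":[0.001,0,0],"turn":0},{"dp":[0.0005,0,0],"turn":0},{"dp":[0,0,0],"turn":0}]' | grep -E "pos|contact"
python3 -m crank '[{"dp":[-0.001,0,0],"turn":0},{"dp":[-0.0005,0,0],"turn":0},{"dp":[0,0,0],"turn":0}]' | grep -E "pos|contact"
python3 -m crank '[{"dp":[0,0,0],"turn":0},{"dp":[0,0,0],"turn":0},{"dp":[0,0,0],"turn":0},{"dp":[0,0,0],"turn":0},{"dp":[0,0,0],"turn":0},{"dp":[0,0,0],"turn":0}]' 0.055
python3 -m crank '[{"dp":[0,0,-0.005],"turn":0},{"dp":[0,0,-0.015],"turn":0},{"dp":[0,0,-0.02],"turn":0},{"dp":[0,0,-0.025],"turn":0},{"dp":[0,0,-0.03],"turn":0},{"dp":[0,0,-0.03],"turn":0},{"dp":[0,0,-0.03],"turn":0},{"dp":[0,0,0],"turn":0}]'| grep -E "pos|contact"
python3 -m crank '[{"dp":[-0.01,0.025,0],"turn":0},{"dp":[-0.01,0.025,0],"turn":0},{"dp":[-0.01,0.025,0],"turn":0},{"dp":[-0.01,0.025,0],"turn":0},{"dp":[-0.01,0.025,0],"turn":0},{"dp":[-0.01,0.025,0],"turn":0},{"dp":[-0.01,0.025,0],"turn":0},{"dp":[-0.01,0.025,0],"turn":0}]'| grep -E "pos|contact"
python3 -m crank '[{"dp":[-0.01,0.025,0],"turn":0},{"dp":[-0.01,0.025,0],"turn":0},{"dp":[-0.01,0.025,0],"turn":0},{"dp":[-0.01,0.025,0],"turn":0},{"dp":[-0.01,0.025,0],"turn":0},{"dp":[-0.01,0.025,0],"turn":0},{"dp":[-0.01,0.025,0],"turn":0},{"dp":[0,0,0],"turn":0}]'
python3 -c "import trk;trk.run('t5')"; python3 lat.py
```

```text
eef_pos: [0.6404, 0.1571, 0.0636]
contact_force: [-13.4, -2.1, 19.8]
eef_pos: [0.6402, 0.1571, 0.0636]
contact_force: [-2.0, -1.4, 10.9]
clock: 46.97
eef_pos: [0.6395, 0.1571, 0.0621]
eef_rot: [-3.142, 0.0, -0.144]
contact_force: [0.4, 0.1, -0.3]
opening: 0.0546
grasp_force: 0.0
eef_pos: [0.6419, 0.158, 0.224]
contact_force: [1.1, 0.6, 0.8]
eef_pos: [0.5309, -0.0303, 0.2175]
contact_force: [1.7, -0.3, -0.4]
clock: 48.97
eef_pos: [0.4347, -0.1966, 0.2175]
eef_rot: [3.14, 0.0, -0.149]
contact_force: [-0.0, -0.4, -0.8]
opening: 0.0549
grasp_force: 0.0
mark (-6, 16) 0.95
fingerblock (8, -135) 0.78
fingers (135, 141) 0.74
housing (0, 0) 0.94
px per 10mm [[-4.82672448 10.73355666]] z-22mm@.2 [[-4.12167052 35.979507  ]]
first L [231.87 189.73] 267 along 107.6 across 50.0 mm
first R [271.64 195.04] 335 along 107.4 across -47.7 mm
now L [231.76 189.04] 93 along 109.2 across 50.5 mm
now R [271.7 195. ] 514 along 107.5 across -47.9 mm
```

```bash
python3 -c "
from workcell import job_done; print(job_done())"
```

```text
the job is handed in; nothing more can be done
None
```

The job is handed in: the heavier magazine (about 7 N, against about 3.5 N for its twin) is in the feeder and held against an 11 N pull-back, and the lighter one stands back where it was. I couldn't see the latches directly, so both clicking in is inferred from the forces and the position of the latch blocks.

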